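# Make up a sampling kit and a rinsing kit from the bench stock

### The job

Make up two kits from the stock on the bench: into the blue tray put the cup with the blue lid, the brown bottle with the red dropper top and the clear bottle with the white cap; into the yellow tray put the open grey cup and the brown bottle with the white cap. Stand each one upright on the tray's floor in a compartment of its own (any compartment of that tray will do). The brown bottle with the black dropper top and the orange rubber bulb belong to neither kit: leave them where they are.

Things in the scene. Friction and masses are not known exactly. Their poses are not given: they have to be found in the camera images.
- blue_tray: Shallow blue plastic tray, 78 x 230 mm plus small end lips, 14 mm high, a row of three square compartments. Compartments are 68 x 68 mm inside, with a 4 mm thick floor; outer walls 5 mm thick, dividers 8 mm thick, all about 14 mm high. Fixed to the bench. Origin: centre of the underside, z up, its y axis along the row of compartments; compartment centres at y = -76, 0 and +76 mm, x = 0.
- yellow_tray: Shallow yellow plastic tray, 78 x 154 mm plus small end lips, 14 mm high, a row of two square compartments. Compartments are 68 x 68 mm inside, with a 4 mm thick floor; outer walls 5 mm thick, dividers 8 mm thick, all about 14 mm high. Fixed to the bench. Origin: centre of the underside, z up, its y axis along the row of compartments; compartment centres at y = -38 and +38 mm, x = 0.
- lidded_cup: Pale sample cup with a blue lid fixed on it, 56 mm high; the lid is 60 mm across (50 to 56 mm up), the cup tapers from 54 mm under the lid to 44 mm at the foot; about 20 g. Origin: centre of the underside, z up; round, so its yaw means nothing. Loose, stands upright.
- red_dropper_bottle: Brown bottle with a black collar and a red dropper top, 120 mm high; body 42 mm across up to 78 mm, neck 28 mm across up to 94 mm, then the 12 mm wide dropper; about 130 g. Origin: centre of the underside, z up; round, so its yaw means nothing. Loose, stands upright.
- clear_bottle: Small clear bottle with a white cap, 82 mm high; body 38 mm across up to 66 mm, then the 26 mm wide cap; about 190 g. Origin: centre of the underside, z up; round, so its yaw means nothing. Loose, stands upright.
- open_cup: Open grey plastic cup without lid, 52 mm high, tapering from 54 mm across at the rim to 44 mm at the foot; about 20 g. Origin: centre of the underside, z up; round, so its yaw means nothing. Loose, stands upright.
- brown_bottle: Brown bottle with a white cap, 101 mm high; body 48 mm across up to 85 mm, then the 31 mm wide cap; about 110 g. Origin: centre of the underside, z up; round, so its yaw means nothing. Loose, stands upright.
- black_dropper_bottle: Slim brown bottle with an all-black dropper top, 102 mm high; body 33 mm across up to 60 mm; stays where it is. Origin: centre of the underside, z up; round, so its yaw means nothing. Loose, stands upright.
- rubber_bulb: Orange rubber bulb lying on its side, 38 x 59 x 40 mm, about 30 g; loose, stays where it is. Origin: under its middle, its y axis along its length.

How it is judged:
By the outcome, as a careful person would: the job done as asked, in the order asked, and still so for the second after the job is handed in, with the robot touching nothing.
It also fails if it takes over 120 s, if anything falls off the work surface, if the arm or the gripper's body presses on something with over 40 N, if the wrist force passes 120 N, or if a joint passes its speed limit or range.

### The arm

A 6-joint arm with a two-finger parallel gripper is mounted at the origin on the work surface; the furniture and walls round the work are solid. World frame = base frame: x ahead of the robot, y to its left, z up, the work surface at z = 0. Lengths are in m, angles in rad, forces in N, time in s.
With the tool pointing down it reaches from about 0.4 to 0.825 m from the base axis. Payload 7 kg.
Tool frame: the origin (TCP) lies between the finger pads; the fingertips stand 11 mm ahead of it and the grasp point (between the pads) lies 8 mm behind it (arm.tips_ahead is the distance from the TCP to the fingertips, in m); z points along the fingers, x is the direction in which the jaws open and shut, and the axes are right-handed (so a half turn about z gives the same grasp; the last joint's range is limited). The gripper opens to 88 mm and grips with 3 to 60 N. Pads are 19 mm wide; open, the fingers measure 130 mm over their backs; the gripper's body (78 mm by 193 mm) begins 47 mm behind the grasp point.
Start: joints at [1.487, 0.359, 0.012, 0, -1.224, -0.288], TCP at [0.245, 0.629, 0.238] pointing down, gripper open.
Joint ranges: [-3.07, 3.07], [-1.43, 2.12], [-1.02, 1.25], [-3.03, 1.67], [-3.05, -0], [-3.03, 3.03]. Speed limits (rad/s): [2.39, 2.39, 3.01, 3.14, 3.14, 3.14].

### API

Orientations are given as [roll, pitch, yaw] about the fixed x, y, z axes, in that order (R = Rz(yaw) Ry(pitch) Rx(roll)).
In Python, from station import arm, optics, finder gives the robot as it stands. The module is installed in compiled form; this text tells all that it offers.
- The arm moves only by the tool apply_moves, never from a script. Its argument "increments" is one flat list of numbers, 6 for each row, row after row: the shift along the world's x, y, z in m, then the turn, a rotation vector about the world's x, y, z in rad. In form: [tx, ty, tz, rx, ry, rz, tx, ty, tz, rx, ry, rz, ...]. A call has 1 to 20 rows; each row shifts and turns the pose as measured when the row begins; what a row does not reach is not made up. A row lasts 1/12 s, in which the tool goes at most 41.7 mm and 7.16 degrees, less where a joint would pass 70% of its speed; a pose out of reach is approached as far as the arm can. A call with a gripper value outside its range is refused whole. "hand" is the closure, from 0 (fully open) to 1 (shut), set as the call begins (left out, the last holds). The fingers move at their own pace and stop on an object; "force" is the grip in N (left out, the last holds). Time passes only in rows, so rows that do not move let the fingers close. It gives the time, the measured TCP pose, the force and the opening at its end, in the units of the state.
- arm.get_state(): the state, without advancing time (a new reading comes with each control period).
- optics.grab_frame(name): name is "side" or "top" or "wrist"; returns the picture (420x560x3 uint8, red, green, blue); there is no depth.
- optics.camera_model(name): a dict with "fx", "fy", "cx", "cy" (pixels), "world_to_cam" (4x4, takes a point from world to camera coordinates); the wrist camera has in their place "T_tool_cam" (4x4, takes a point from camera to tool coordinates, whose origin is the TCP and whose axes are the tool frame's). Camera axes: x right, y up, looking along -z (the intrinsics and any distortion apply to the point x, -y, -z); pixel columns grow to the right and rows downward; lengths in m; the calibration is good to about 2 mm. A picture is of the moment at which its call begins: read the wrist's pose just before it. camera_model takes no time and is no camera call.
- arm.job_done(): hands the job in, once; it reports no verdict.
Trained networks look in the newest picture that a camera, given by its name, has taken for a name from the list of things; names that differ only in an ending like _2 or _b are one class to them, and where a whole thing is asked for, a point or a joint stands for the part that bears it (a point fixed in the world has none). Each returns a list of dicts, best first, with "conf" (0 to 1); they miss things now and then, are a little off and sometimes report something else, mostly with a low value. They report only what shows in the picture. A call takes as long as a camera call.
- finder.find_in(camera, name): "box" ([left, top, right, bottom] in pixels, round what is visible of it).
- finder.landmark_of(camera, name): "point" ([column, row] in pixels: a listed point, or the origin of a listed thing).
The state is a dict: "t": time; "q": joint angles; "qd": joint speeds; "joint_efforts": joint torques, N m; "eef_pos": TCP position; "ee_rot": TCP orientation; "force": force on the tool from outside, world axes, zero at the start; "moment": the same for the moment, N m; "width": finger opening in m.
Only numpy, scipy, OpenCV 4.12 (cv2) and the standard library are available. Lean on these libraries where they do the work, as an engineer would, in place of code of your own. Each camera call takes 0.05 s, during which the arm holds its last target. There are 200 camera calls.

## Working session

There is one attempt and no reset: what is moved stays moved. The work goes in short steps, Python scripts to look and compute and a tool call to move; the robot and the scene stay as the last step left them, time stands still between calls to the robot, and variables do not carry over. Pictures are saved under pics/ and viewed, about 12 in all and at most 16, crops included, and the job is handed in when it is done.

Besides the shell and the picture viewer there is one more tool, called after "Call:" by a JSON object that holds its "op" and its "data". apply_moves: Moves the arm, as the interface text tells. Its arguments: {"type":"object","properties":{"increments":{"type":"array"},"hand":{"type":"number"},"force":{"type":"number"}},"required":["increments"]}

```bash
mkdir -p pics; python3 - <<'E'
from station import arm, optics, finder
import cv2, numpy as np
print(arm.get_state())
for c in ("top","side"):
    im=optics.grab_frame(c); cv2.imwrite(f"pics/{c}0.png",im[:,:,::-1])
    m=optics.camera_model(c); print(c,m)
    for n in "blue_tray yellow_tray lidded_cup red_dropper_bottle clear_bottle open_cup brown_bottle black_dropper_bottle rubber_bulb".split():
        print(n,[(np.round(d["point"]).tolist(),round(d["conf"],2)) for d in finder.landmark_of(c,n)[:3]],[(np.round(d["box"]).tolist(),round(d["conf"],2)) for d in finder.find_in(c,n)[:2]])
E
```

```text
{'t': 0.0, 'q': array([ 1.48706698e+00,  3.59411250e-01,  1.10599147e-02, -3.79968339e-04,
       -1.22410029e+00, -2.88084535e-01]), 'qd': array([-6.95464482e-04,  4.00622903e-04,  9.08463644e-04,  1.39798529e-03,
        2.79377343e-06, -2.08062492e-04]), 'joint_efforts': array([-2.05123561e-04, -5.82707798e+01,  2.93053526e+01,  6.99675679e+00,
        6.88621847e-03, -1.91535955e-04]), 'eef_pos': array([0.24508346, 0.62842373, 0.236602  ]), 'ee_rot': array([-3.14146478e+00, -1.68857307e-03, -1.94273973e+00]), 'force': array([ 0.31114898, -0.17823578, -0.40381284]), 'moment': array([-0.02257414, -0.0232686 ,  0.04692741]), 'width': 0.08772452552462506}
top {'fx': 412.05634844436554, 'fy': 412.05634844436554, 'cx': 277.6637665631803, 'cy': 210.7215694758994, 'world_to_cam': array([[-0.02257443, -0.99962098,  0.01575744,  0.06737   ],
       [ 0.98727154, -0.01980799,  0.1578054 , -0.42944865],
       [-0.15743347,  0.01911924,  0.9873445 , -0.86426138],
       [ 0.        ,  0.        ,  0.        ,  1.        ]])}
blue_tray [([170.0, 160.0], 0.62)] [([272.0, 138.0, 346.0, 178.0], 
[... 1302 characters left out ...]
0, 213.0, 367.0, 268.0], 0.69)]
lidded_cup [([255.0, 164.0], 0.89), ([271.0, 276.0], 0.72)] [([245.0, 141.0, 267.0, 168.0], 0.69), ([245.0, 167.0, 269.0, 195.0], 0.32)]
red_dropper_bottle [([258.0, 213.0], 0.67), ([269.0, 238.0], 0.42)] [([247.0, 163.0, 270.0, 217.0], 0.57)]
clear_bottle [([214.0, 178.0], 0.56)] [([206.0, 147.0, 225.0, 183.0], 0.79)]
open_cup [([257.0, 190.0], 0.52), ([307.0, 174.0], 0.3)] [([245.0, 165.0, 266.0, 192.0], 0.48), ([266.0, 267.0, 282.0, 297.0], 0.38)]
brown_bottle [([273.0, 279.0], 0.7)] [([259.0, 228.0, 285.0, 283.0], 0.97)]
black_dropper_bottle [] [([266.0, 266.0, 280.0, 296.0], 0.8)]
rubber_bulb [([266.0, 238.0], 0.54)] [([252.0, 223.0, 265.0, 244.0], 0.58)]
```

```bash
python3 - <<'E'
import cv2
a=cv2.imread("pics/top0.png"); b=cv2.imread("pics/side0.png")
cv2.imwrite("pics/top0c.png",cv2.resize(a[120:300,90:430],None,fx=2.3,fy=2.3,interpolation=3))
cv2.imwrite("pics/side0c.png",cv2.resize(b[100:340,150:420],None,fx=2.4,fy=2.4,interpolation=3))
E
```

```text
(no output)
```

View pics/top0c.png

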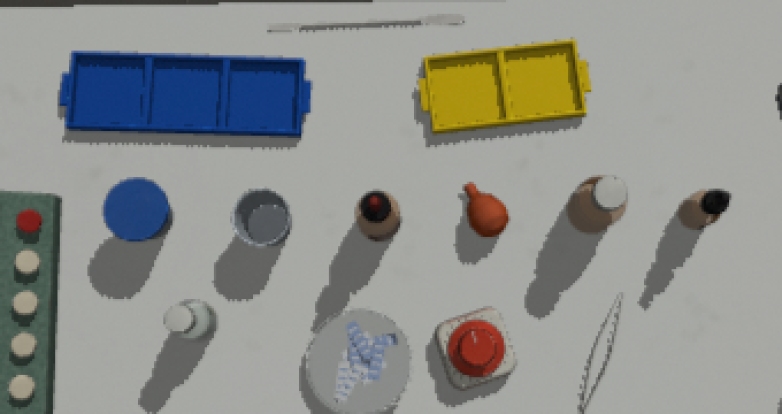

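View pics/side0c.png

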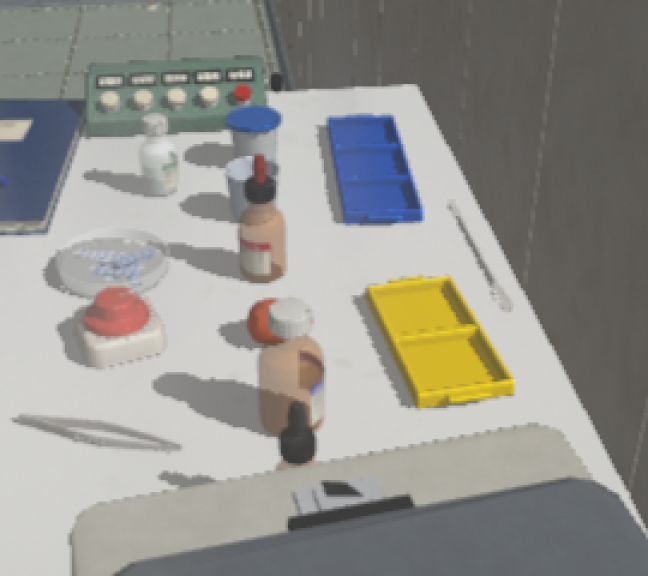

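The top view (2.3x crop) shows the blue tray centred near (187,95), the yellow one near (505,88), and a row of lidded cup, open cup, red dropper, bulb, brown bottle and black dropper. The clear bottle is at (185,319). The side view agrees. The red stop-like button by the row and the other clutter must be left alone.

```bash
cat > h.py <<'E'
import numpy as np, cv2
from station import arm, optics, finder
def ray(cam,uv,z,T=None):
    m=optics.camera_model(cam); C=np.linalg.inv(m["world_to_cam"]) if T is None else T
    d=C[:3,:3]@np.array([(uv[0]-m["cx"])/m["fx"],-(uv[1]-m["cy"])/m["fy"],-1.]); o=C[:3,3]
    return o+d*(z-o[2])/d[2]
def proj(cam,p):
    m=optics.camera_model(cam); c=m["world_to_cam"]@np.append(p,1)
    return np.array([m["cx"]+m["fx"]*c[0]/-c[2], m["cy"]-m["fy"]*c[1]/-c[2]])
E
python3 - <<'E'
from h import *
np.set_printoptions(precision=4,suppress=True)
F=dict(lid=(136,209,.056),open=(262,217,.052),red=(375,203,.115),brown=(609,193,.101),clear=(180,319,.082),black=(715,200,.102),bulb=(487,213,.02),button=(477,346,.03))
for n,(u,v,z) in F.items():
    p=ray("top",(u/2.3+90,v/2.3+120),z); print(n,p,"side base px",proj("side",np.r_[p[:2],0]),"side top px",proj("side",p))
im=cv2.imread("pics/top0.png"); hsv=cv2.cvtColor(im,cv2.COLOR_BGR2HSV)
for n,lo,hi in (("blue",(105,120,40),(125,255,255)),("yellow",(22,120,60),(35,255,255))):
    m=cv2.inRange(hsv,lo,hi); m=cv2.morphologyEx(m,cv2.MORPH_OPEN,np.ones((9,9)))
    cs=max(cv2.findContours(m,0,2)[0],key=cv2.contourArea)
    P=np.array([ray("top",c[0],.010)[:2] for c in cs],np.float32)
    r=cv2.minAreaRect(P*1000); print(n,r,cv2.boxPoints(r).tolist())
    c=np.array(r[0])/1000;print("side px",proj("side",np.r_[c,0.004]))
E
```

```text
lid [0.4323 0.3302 0.056 ] side base px [255.8678 168.0419] side top px [255.0702 148.3968]
open [0.4232 0.2154 0.052 ] side base px [255.2698 189.6226] side top px [254.4424 170.241 ]
red [0.4237 0.1084 0.115 ] side base px [258.7228 213.4867] side top px [256.8756 166.2669]
brown [ 0.4309 -0.0969  0.101 ] side base px [271.0334 274.6379] side top px [269.9579 228.1911]
clear [0.3297 0.2816 0.082 ] side base px [216.3693 179.0541] side top px [213.473  148.9855]
black [ 0.4226 -0.1899  0.102 ] side base px [271.5103 312.9807] side top px [270.329  263.4689]
bulb [0.4277 0.0048 0.02  ] side base px [264.4843 241.2557] side top px [264.2215 233.0367]
button [0.3012 0.0188 0.03  ] side base px [200.595  241.7104] side top px [198.9893 229.3262]
blue ((125.42012786865234, 362.01055908203125), (295.72662353515625, 209.98104858398438), 85.98040771484375) [[10.323004722595215, 221.8705596923828], [219.7875213623047, 207.15138244628906], [240.5172576904297, 502.15057373046875], [31.052734375, 516.8697509765625]]
side px [138.2299 168.0597]
yellow ((557.5940551757812, -16.82923126220703), (79.632568359375, 169.4769744873047), 5.893184185028076) [[509.2877502441406, 63.373313903808594], [526.6886596679688, -105.2079849243164], [605.900390625, -97.03177642822266], [588.4994506835938, 71.54952239990234]]
side px [331.1359 241.2802]
```

Call:
{"op": "apply_moves", "data": {"increments": [0.019,-0.03,-0.004,0,0,-0.12,0.019,-0.03,-0.004,0,0,-0.12,0.019,-0.03,-0.004,0,0,-0.12,0.019,-0.03,-0.004,0,0,-0.12,0.019,-0.03,-0.004,0,0,-0.12,0.019,-0.03,-0.004,0,0,-0.12,0.019,-0.03,-0.004,0,0,-0.12,0.019,-0.03,-0.004,0,0,-0.12,0.019,-0.03,-0.004,0,0,-0.12,0.019,-0.03,-0.004,0,0,-0.12,0,0,0,0,0,0], "hand": 0, "force": 10}}

```text
t: 2.82
eef_pos: [0.4387, 0.3171, 0.1958]
ee_rot: [3.141, 0.003, 3.091]
force: [-0.7, 0.3, -0.2]
width: 0.0874
```

```bash
cat >> h.py <<'E'
from scipy.spatial.transform import Rotation as Ro
def wT():
    s=arm.get_state(); T=np.eye(4); T[:3,:3]=Ro.from_euler("xyz",s["ee_rot"]).as_matrix(); T[:3,3]=s["eef_pos"]
    return T@optics.camera_model("wrist")["T_tool_cam"]
def wproj(p,T):
    m=optics.camera_model("wrist"); c=np.linalg.inv(T)@np.append(p,1)
    return np.array([m["cx"]+m["fx"]*c[0]/-c[2], m["cy"]-m["fy"]*c[1]/-c[2]])
def st():
    s=arm.get_state(); print("t %.2f"%s["t"],"pos",s["eef_pos"].round(4),"rpy",s["ee_rot"].round(3),"F",s["force"].round(1),"w %.4f"%s["width"],"q",s["q"].round(2))
E
python3 - <<'E'
from h import *
np.set_printoptions(precision=4,suppress=True)
im=cv2.imread("pics/top0.png"); hsv=cv2.cvtColor(im,cv2.COLOR_BGR2HSV)
m=cv2.inRange(hsv,(105,120,40),(125,255,255)); m[:,:100]=0; m[190:]=0; m[:130]=0; m[:,250:]=0
for k in (1,9):
    mm=cv2.morphologyEx(m,cv2.MORPH_OPEN,np.ones((k,k)))
    cs=max(cv2.findContours(mm,0,2)[0],key=cv2.contourArea)
    P=np.array([ray("top",c[0],.010)[:2] for c in cs],np.float32)
    r=cv2.minAreaRect(P*1000); print(r,cv2.boxPoints(r).tolist(),"side px",proj("side",np.r_[np.array(r[0])/1000,0.004]))
st(); T=wT(); im=optics.grab_frame("wrist"); cv2.imwrite("pics/w1.png",im[:,:,::-1]); print(optics.camera_model("wrist"))
print(wproj(np.array([.4323,.3302,.056]),T), finder.find_in("wrist","lidded_cup")[:2])
E
```

```text
((555.1306762695312, 299.14556884765625), (245.36302185058594, 78.97630310058594), 87.11314392089844) [[509.513916015625, 178.6085205078125], [588.3900146484375, 174.6309814453125], [600.7474365234375, 419.6826171875], [521.871337890625, 423.66015625]] side px [303.9964 169.2617]
((555.1107788085938, 298.75115966796875), (244.57322692871094, 78.97630310058594), 87.11314392089844) [[509.513916015625, 178.60850524902344], [588.3900146484375, 174.63096618652344], [600.7076416015625, 418.893798828125], [521.83154296875, 422.871337890625]] side px [304.0134 169.3306]
t 2.82 pos [0.4387 0.3171 0.1958] rpy [3.141 0.003 3.091] F [-0.7  0.3 -0.2] w 0.0874 q [ 0.99  0.17 -0.35  0.   -1.05 -1.04]
{'fx': 343.80214170726657, 'fy': 343.80214170726657, 'cx': 284.2180251397647, 'cy': 206.10869821926468, 'T_tool_cam': array([[ 1.    , -0.0002,  0.0004,  0.0005],
       [-0.0001, -0.9606, -0.2781, -0.0745],
       [ 0.0004,  0.2781, -0.9606, -0.1464],
       [ 0.    ,  0.    ,  0.    ,  1.    ]])}
[292.2767 210.8931] [{'box': [258.3, 175.1, 324.4, 247.4], 'conf': 0.78}]
```

View pics/w1.png

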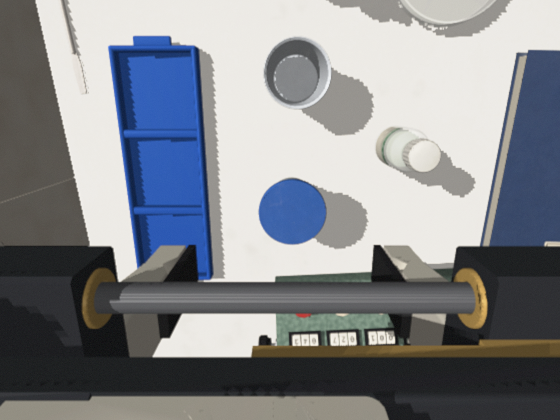

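The wrist view shows the lid centred at about (292,211), as predicted from the top camera, so the calibrations agree. The blue tray centre is (0.555, 0.299) with yaw −0.05. The jaws are already nearly along x.

Call:
{"op": "apply_moves", "data": {"increments": [-0.003,0.006,-0.03,0,0,0,-0.003,0.006,-0.03,0,0,0,0,0,-0.03,0,0,0,0,0,-0.03,0,0,0,0,0,-0.02,0,0,0,0,0,-0.008,0,0,0,0,0,0,0,0,0]}}

```text
t: 3.5
eef_pos: [0.4318, 0.3413, 0.0478]
ee_rot: [3.129, 0.012, 3.115]
force: [0.6, -0.5, 0.3]
width: 0.0879
```

Call:
{"op": "apply_moves", "data": {"increments": [0,-0.006,-0.004,0,0,0,0,-0.004,-0.003,0,0,0,0,0,0,0,0,0]}}

```text
t: 3.75
eef_pos: [0.4321, 0.3333, 0.0423]
ee_rot: [3.127, 0.014, 3.119]
force: [-0.5, 0.3, 0.7]
width: 0.0873
```

Call:
{"op": "apply_moves", "data": {"increments": [0,-0.003,-0.001,0,0,0,0,0,0,0,0,0,0,0,0,0,0,0,0,0,0,0,0,0,0,0,0,0,0,0,0,0,0,0,0,0,0,0,0,0,0,0,0,0,0,0,0,0], "hand": 1, "force": 8}}

```text
t: 4.42
eef_pos: [0.4341, 0.3317, 0.0458]
ee_rot: [3.12, 0.018, 3.118]
force: [-0.8, 0.8, 0.1]
width: 0.0579
```

```bash
cat >> h.py <<'E'
def go(x,y,z,yaw):
    s=arm.get_state(); R=Ro.from_euler("xyz",s["ee_rot"]); G=Ro.from_euler("xyz",[np.pi,0,yaw])
    st(); print("d",(np.array([x,y,z])-s["eef_pos"]).round(4),"rv",(G*R.inv()).as_rotvec().round(3))
E
python3 -c "
from h import *
go(.559,.375,.047,3.092)"
```

```text
t 4.42 pos [0.4341 0.3317 0.0458] rpy [3.12  0.018 3.118] F [-0.8  0.8  0.1] w 0.0579 q [ 1.01  0.34 -0.53  0.01 -0.67 -1.04]
d [0.1249 0.0433 0.0012] rv [-0.021  0.019 -0.027]
```

Call:
{"op": "apply_moves", "data": {"increments": [0,0,0.02,-0.005,0.005,-0.007,0,0,0.025,-0.005,0.005,-0.007,0.02,0.007,0.01,-0.005,0.005,-0.007,0.022,0.007,0,-0.005,0.005,-0.007,0.022,0.007,0,0,0,0,0.022,0.007,0,0,0,0,0.022,0.007,0,0,0,0,0.01,0.004,0,0,0,0,0,0,0,0,0,0,0,0,0,0,0,0]}}

```text
t: 5.25
eef_pos: [0.5559, 0.3706, 0.1025]
ee_rot: [-3.139, -0.004, 3.091]
force: [-0.3, -0.5, -0.1]
width: 0.0579
```

```bash
python3 -c "
from h import *
go(.559,.375,.049,3.092)"
```

```text
t 5.25 pos [0.5559 0.3706 0.1025] rpy [-3.139 -0.004  3.091] F [-0.3 -0.5 -0.1] w 0.0579 q [ 0.88  0.46 -0.16 -0.   -0.96 -0.93]
d [ 0.0031  0.0044 -0.0535] rv [ 0.003 -0.004  0.001]
```

Call:
{"op": "apply_moves", "data": {"increments": [0.0015,0.002,-0.015,0,0,0,0.0015,0.002,-0.015,0,0,0,0,0,-0.012,0,0,0,0,0,-0.006,0,0,0,0,0,-0.002,0,0,0,0,0,0,0,0,0]}}

```text
t: 5.75
eef_pos: [0.5554, 0.3734, 0.0505]
ee_rot: [-3.138, -0.005, 3.091]
force: [-0.6, -0.1, 0.2]
width: 0.0578
```

```bash
python3 -c "
from h import *
go(.559,.375,.048,3.092)
T=wT(); im=optics.grab_frame('wrist'); cv2.imwrite('pics/w2.png',im[:,:,::-1])
a=im[:,:,::-1].copy(); b=optics.grab_frame('side')[100:260,200:380,::-1]
b=cv2.resize(b,None,fx=2,fy=2,interpolation=3); o=np.zeros((420,800,3),np.uint8); o[:, :440]=a[:,60:500]; o[:320,440:]=b; cv2.imwrite('pics/m2.png',o)"
```

```text
t 5.75 pos [0.5554 0.3734 0.0505] rpy [-3.138 -0.005  3.091] F [-0.6 -0.1  0.2] w 0.0578 q [ 0.88  0.51 -0.21 -0.   -0.86 -0.93]
d [ 0.0036  0.0016 -0.0025] rv [ 0.003 -0.005  0.001]
```

View pics/m2.png

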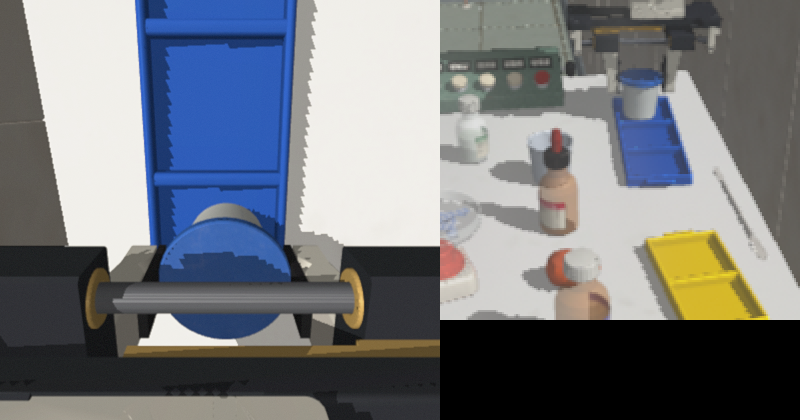

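The lidded cup hangs upright inside the end compartment (lid at 225,275 in the left panel). I'll centre it, lower it and release.

Call:
{"op": "apply_moves", "data": {"increments": [0.0035,0.0015,-0.002,-0.003,0.005,0,0,0,-0.0015,0,0,0,0,0,-0.001,0,0,0,0,0,-0.001,0,0,0]}}

```text
t: 6.18
eef_pos: [0.5608, 0.3765, 0.0498]
ee_rot: [-3.138, -0.006, 3.092]
force: [-3.6, -1.1, 5.2]
width: 0.0576
```

Call:
{"op": "apply_moves", "data": {"increments": [0,0,0,0,0,0,0,0,0,0,0,0,0,0,0,0,0,0,0,0,0,0,0,0,0,0,0.01,0,0,0,0,0,0.03,0,0,0,0,0,0.03,0,0,0,0,0,0.03,0,0,0,0,0,0.03,0,0,0,0,0,0,0,0,0], "hand": 0}}

```text
t: 7.02
eef_pos: [0.5603, 0.3748, 0.1869]
ee_rot: [-3.135, -0.008, 3.092]
force: [1.2, 1.7, 1.1]
width: 0.0876
```

```bash
python3 -c "
from h import *
go(.4237,.1084,.17,3.092)"
```

```text
t 7.02 pos [0.5603 0.3748 0.1869] rpy [-3.135 -0.008  3.092] F [1.2 1.7 1.1] w 0.0876 q [ 0.88  0.4  -0.05 -0.   -1.14 -0.93]
d [-0.1366 -0.2664 -0.0169] rv [ 0.006 -0.008  0.   ]
```

Call:
{"op": "apply_moves", "data": {"increments": [-0.014,-0.026,0,0.003,-0.004,0,-0.014,-0.028,0,0.003,-0.004,0,-0.014,-0.028,0,0,0,0,-0.014,-0.028,0,0,0,0,-0.014,-0.028,0,0,0,0,-0.014,-0.028,0,0,0,0,-0.014,-0.028,0,0,0,0,-0.014,-0.028,0,0,0,0,-0.012,-0.02,0,0,0,0,-0.005,-0.005,0,0,0,0,0,0,0,0,0,0,0,0,0,0,0,0]}}

```text
t: 8.02
eef_pos: [0.4268, 0.1196, 0.1963]
ee_rot: [3.129, 0.014, 3.093]
force: [0.0, 0.6, -0.5]
width: 0.0876
```

```bash
cat >> h.py <<'E'
def wlook(names,save=None):
    T=wT(); im=optics.grab_frame("wrist")
    if save: cv2.imwrite(save,im[:,:,::-1])
    for n,z in names:
        for d in finder.find_in("wrist",n)[:2]:
            b=d["box"]; print(n,round(d["conf"],2),np.round(b),"centre at z",z,ray("wrist",((b[0]+b[2])/2,(b[1]+b[3])/2),z,T).round(4))
        print("  landmark",[(ray("wrist",d["point"],0,T).round(4),round(d["conf"],2)) for d in finder.landmark_of("wrist",n)[:2]])
    return im,T
E
python3 -c "
from h import *
im,T=wlook([('red_dropper_bottle',.06)],'pics/w3.png')
hsv=cv2.cvtColor(im,cv2.COLOR_RGB2HSV); m=cv2.inRange(hsv,(172,130,80),(180,255,255))|cv2.inRange(hsv,(0,160,80),(4,255,255))
for c in cv2.findContours(m,0,2)[0]:
    if cv2.contourArea(c)>15:
        (u,v),r=cv2.minEnclosingCircle(c); print('red blob',u,v,r,ray('wrist',(u,v),.117,T).round(4))
go(.4237,.1084,.072,3.092)"
```

```text
red_dropper_bottle 0.66 [265. 153. 310. 212.] centre at z 0.06 [0.4248 0.108  0.06  ]
  landmark [(array([0.425 , 0.1097, 0.    ]), 0.58)]
red blob 285.0 199.5 9.552586555480957 [0.4263 0.1067 0.117 ]
red blob 429.33673095703125 65.7448959350586 34.006324768066406 [0.3352 0.0267 0.117 ]
t 8.17 pos [0.4272 0.1204 0.1957] rpy [3.13  0.013 3.094] F [0.  0.6 0.4] w 0.0873 q [ 0.72 -0.01 -0.55  0.   -1.01 -0.77]
d [-0.0035 -0.012  -0.1237] rv [-0.011  0.014 -0.002]
```

View pics/w3.png

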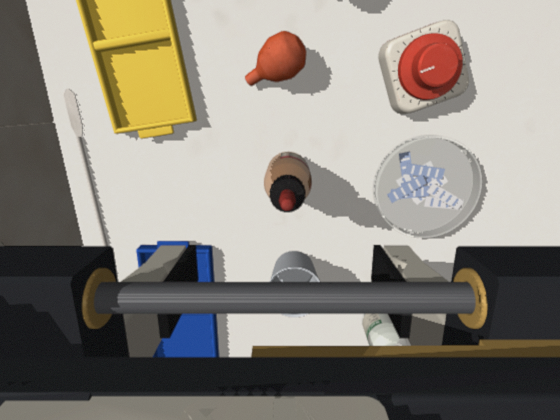

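The red dropper bottle's top is at (286,199) in the wrist view and works out to (0.425, 0.108), agreeing with the top camera.

Call:
{"op": "apply_moves", "data": {"increments": [-0.001,-0.008,-0.005,-0.006,0.007,-0.001,-0.001,-0.003,-0.02,-0.005,0.007,-0.001,0,0,-0.025,0,0,0,0,0,-0.025,0,0,0,0,0,-0.02,0,0,0,0,0,-0.012,0,0,0,0,0,-0.005,0,0,0,0,0,0,0,0,0]}}

```text
t: 8.83
eef_pos: [0.4277, 0.1108, 0.0763]
ee_rot: [-3.136, -0.004, 3.097]
force: [-0.2, 0.4, -1.0]
width: 0.0878
```

```bash
python3 -c "
from h import *
go(.4250,.108,.073,3.092)"
```

```text
t 8.83 pos [0.4277 0.1108 0.0763] rpy [-3.136 -0.004  3.097] F [-0.2  0.4 -1. ] w 0.0878 q [ 0.7   0.16 -0.69  0.   -0.72 -0.75]
d [-0.0027 -0.0028 -0.0033] rv [ 0.005 -0.004 -0.005]
```

Call:
{"op": "apply_moves", "data": {"increments": [-0.0025,-0.0025,-0.003,0.005,-0.004,-0.004,0,0,0,0,0,0]}}

```text
t: 9.0
eef_pos: [0.4254, 0.1083, 0.0728]
ee_rot: [-3.141, -0.001, 3.093]
force: [-0.1, -0.4, 0.3]
width: 0.088
```

Call:
{"op": "apply_moves", "data": {"increments": [0,0,0,0,0,0,0,0,0,0,0,0,0,0,0,0,0,0,0,0,0,0,0,0,0,0,0,0,0,0,0,0,0,0,0,0,0,0,0,0,0,0,0,0,0,0,0,0], "hand": 1, "force": 25}}

```text
t: 9.67
eef_pos: [0.4274, 0.1097, 0.0764]
ee_rot: [3.138, 0.005, 3.094]
force: [0.5, -0.3, -1.3]
width: 0.0414
```

Call:
{"op": "apply_moves", "data": {"increments": [0,0,0.015,0,0,0,0,0,0.025,0,0,0,0,0,0.025,0,0,0,0,0,0,0,0,0]}}

```text
t: 10.0
eef_pos: [0.4254, 0.1083, 0.1418]
ee_rot: [-3.141, -0.001, 3.094]
force: [0.6, 1.0, -0.9]
width: 0.0409
```

```bash
python3 -c "
from h import *
go(.551,.223,.079,3.092)"
```

```text
t 10.00 pos [0.4254 0.1083 0.1418] rpy [-3.141e+00 -1.000e-03  3.094e+00] F [ 0.6  1.  -0.9] w 0.0409 q [ 0.7   0.06 -0.62 -0.   -0.89 -0.75]
d [ 0.1256  0.1147 -0.0628] rv [ 0.001 -0.001 -0.002]
```

Call:
{"op": "apply_moves", "data": {"increments": [0.02,0.008,0.005,0,0,0,0.022,0.018,0,0,0,0,0.022,0.022,0,0,0,0,0.022,0.022,0,0,0,0,0.02,0.022,0,0,0,0,0.012,0.014,0,0,0,0,0.005,0.005,0,0,0,0,0,0,0,0,0,0,0,0,0,0,0,0]}}

```text
t: 10.75
eef_pos: [0.5508, 0.2225, 0.1442]
ee_rot: [3.141, -0.003, 3.091]
force: [-0.2, -0.6, -1.0]
width: 0.0415
```

```bash
python3 -c "
from h import *
go(.551,.223,.081,3.092)"
```

```text
t 10.75 pos [0.5508 0.2225 0.1442] rpy [ 3.141e+00 -3.000e-03  3.091e+00] F [-0.2 -0.6 -1. ] w 0.0415 q [ 0.71  0.3  -0.29 -0.   -0.97 -0.76]
d [ 0.0002  0.0005 -0.0632] rv [-0.001 -0.003  0.001]
```

Call:
{"op": "apply_moves", "data": {"increments": [0,0,-0.02,0,0,0,0,0,-0.02,0,0,0,0,0,-0.014,0,0,0,0,0,-0.005,0,0,0,0,0,0,0,0,0]}}

```text
t: 11.17
eef_pos: [0.5467, 0.2182, 0.0842]
ee_rot: [3.141, -0.004, 3.09]
force: [-0.5, -0.6, -0.1]
width: 0.0413
```

Call:
{"op": "apply_moves", "data": {"increments": [0,0,-0.002,0,0,0,0,0,-0.001,0,0,0,0,0,-0.001,0,0,0]}}

```text
t: 11.42
eef_pos: [0.5464, 0.2174, 0.0821]
ee_rot: [3.14, -0.002, 3.089]
force: [0.4, -0.1, -1.2]
width: 0.041
```

```bash
python3 -c "
from h import *
go(.551,.223,.078,3.092)"
```

```text
t 11.42 pos [0.5464 0.2174 0.0821] rpy [ 3.140e+00 -2.000e-03  3.089e+00] F [ 0.4 -0.1 -1.2] w 0.0410 q [ 0.71  0.36 -0.37 -0.   -0.83 -0.76]
d [ 0.0046  0.0056 -0.0041] rv [-0.002 -0.002  0.003]
```

Call:
{"op": "apply_moves", "data": {"increments": [0.0045,0.0055,0,0,0,0,0,0,-0.003,0,0,0,0,0,-0.002,0,0,0,0,0,-0.001,0,0,0]}}

```text
t: 11.75
eef_pos: [0.5526, 0.2245, 0.0804]
ee_rot: [3.137, 0.001, 3.091]
force: [-3.2, -0.8, 6.9]
width: 0.0411
```

Call:
{"op": "apply_moves", "data": {"increments": [0,0,0,0,0,0,0,0,0,0,0,0,0,0,0,0,0,0,0,0,0,0,0,0,0,0,0.01,0,0,0,0,0,0.03,0,0,0,0,0,0.03,0,0,0,0,0,0.03,0,0,0,0,0,0.02,0,0,0,0,0,0,0,0,0,0,0,0,0,0,0], "hand": 0}}

```text
t: 12.67
eef_pos: [0.5528, 0.2241, 0.2095]
ee_rot: [3.138, 0.003, 3.091]
force: [-0.5, -0.3, -0.2]
width: 0.0877
```

```bash
python3 -c "
from h import *
go(.33,.2816,.17,3.092)
im=optics.grab_frame('top')[120:300,90:430,::-1]; cv2.imwrite('pics/top4.png',cv2.resize(im,None,fx=2.3,fy=2.3,interpolation=3))"
```

```text
t 12.67 pos [0.5528 0.2241 0.2095] rpy [3.138e+00 3.000e-03 3.091e+00] F [-0.5 -0.3 -0.2] w 0.0877 q [ 0.71  0.25 -0.21 -0.   -1.11 -0.76]
d [-0.2228  0.0575 -0.0395] rv [-0.004  0.003  0.001]
```

View pics/top4.png

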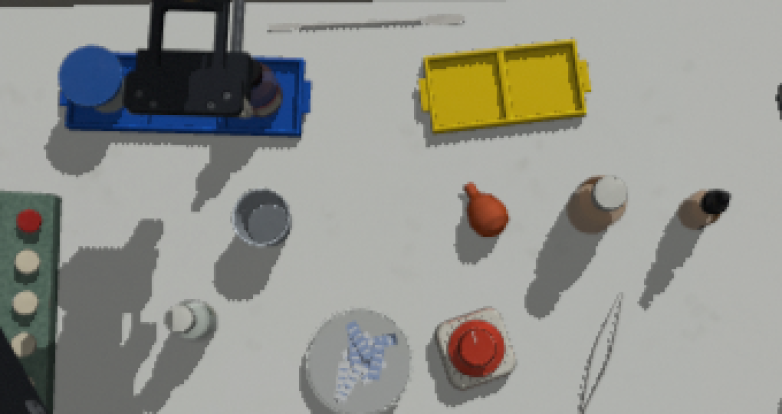

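Lidded cup and red dropper are standing in the blue tray's end compartments and nothing else has moved. Next is the clear bottle at about (0.330, 0.282).

Call:
{"op": "apply_moves", "data": {"increments": [-0.02,0.005,0,-0.002,0.001,0,-0.028,0.007,0,-0.002,0.001,0,-0.028,0.007,0,0,0,0,-0.028,0.007,0,0,0,0,-0.028,0.007,0,0,0,0,-0.028,0.007,0,0,0,0,-0.028,0.007,-0.005,0,0,0,-0.02,0.006,-0.005,0,0,0,-0.008,0.002,0,0,0,0,0,0,0,0,0,0,0,0,0,0,0,0]}}

```text
t: 13.63
eef_pos: [0.3266, 0.2752, 0.1911]
ee_rot: [-3.13, -0.006, 3.089]
force: [0.0, 0.3, -0.4]
width: 0.0876
```

```bash
python3 -c "
from h import *
im,T=wlook([('clear_bottle',.04)],'pics/w5.png')
hsv=cv2.cvtColor(im,cv2.COLOR_RGB2HSV)
go(.33,.2816,.047,3.142)"
```

```text
clear_bottle 0.96 [261. 178. 299. 236.] centre at z 0.04 [0.3297 0.286  0.04  ]
  landmark [(array([0.3279, 0.2841, 0.    ]), 0.74)]
t 13.78 pos [0.3275 0.2752 0.1912] rpy [-3.13  -0.006  3.086] F [ 0.3 -0.9  0.2] w 0.0879 q [ 1.16 -0.01 -0.56 -0.   -1.03 -1.22]
d [ 0.0025  0.0064 -0.1442] rv [ 0.011 -0.006  0.056]
```

View pics/w5.png

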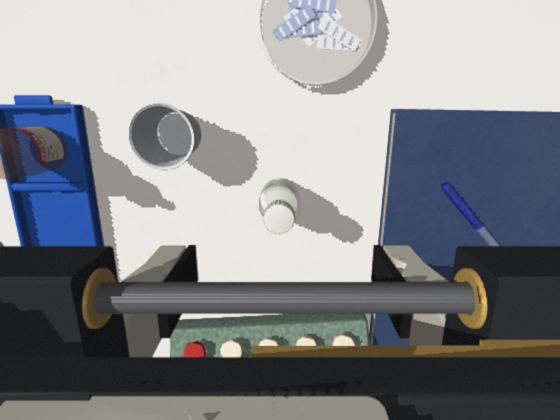

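The clear bottle's cap is at (279,218) and the finder puts its base at about (0.328, 0.284). I'll aim for (0.329, 0.283).

Call:
{"op": "apply_moves", "data": {"increments": [0.001,0.006,-0.01,0.006,-0.003,0,0,0.001,-0.025,0.005,-0.003,0,0,0,-0.025,0,0,0,0,0,-0.025,0,0,0,0,0,-0.025,0,0,0,0,0,-0.015,0,0,0,0,0,-0.008,0,0,0,0,0,0,0,0,0]}}

```text
t: 14.45
eef_pos: [0.3368, 0.2823, 0.0539]
ee_rot: [3.138, 0.004, 3.076]
force: [-0.3, 0.5, 0.1]
width: 0.0876
```

```bash
python3 -c "
from h import *
go(.329,.283,.05,3.092)"
```

```text
t 14.45 pos [0.3368 0.2823 0.0539] rpy [3.138 0.004 3.076] F [-0.3  0.5  0.1] w 0.0876 q [ 1.15  0.19 -0.73  0.   -0.64 -1.22]
d [-0.0078  0.0007 -0.0039] rv [-0.003  0.004  0.016]
```

Call:
{"op": "apply_moves", "data": {"increments": [-0.007,0.0005,-0.003,0,0.003,0.01,-0.001,0,-0.002,0,0,0]}}

```text
t: 14.62
eef_pos: [0.3297, 0.2824, 0.0485]
ee_rot: [3.14, 0.0, 3.084]
force: [-0.0, -0.1, -0.5]
width: 0.0879
```

Call:
{"op": "apply_moves", "data": {"increments": [0,0,0,0,0,0,0,0,0,0,0,0,0,0,0,0,0,0,0,0,0,0,0,0,0,0,0,0,0,0,0,0,0,0,0,0,0,0,0,0,0,0,0,0,0,0,0,0], "hand": 1, "force": 30}}

```text
t: 15.28
eef_pos: [0.3307, 0.2848, 0.0515]
ee_rot: [3.133, 0.003, 3.085]
force: [0.2, -0.0, 0.1]
width: 0.0396
```

Call:
{"op": "apply_moves", "data": {"increments": [0,0,0.015,0,0,0,0,0,0.025,0,0,0,0,0,0.03,0,0,0,0,0,0.03,0,0,0,0,0,0,0,0,0]}}

```text
t: 15.7
eef_pos: [0.3288, 0.2811, 0.1527]
ee_rot: [-3.141, -0.001, 3.085]
force: [-0.4, 1.5, -2.4]
width: 0.0371
```

```bash
python3 -c "
from h import *
go(.555,.299,.054,3.092)"
```

```text
t 15.70 pos [0.3288 0.2811 0.1527] rpy [-3.141e+00 -1.000e-03  3.085e+00] F [-0.4  1.5 -2.4] w 0.0371 q [ 1.17  0.03 -0.62 -0.   -0.92 -1.22]
d [ 0.2262  0.0179 -0.0987] rv [ 0.001 -0.001  0.007]
```

Call:
{"op": "apply_moves", "data": {"increments": [0.018,0.001,0,0,0,0.003,0.026,0.002,0,0,0,0.003,0.028,0.002,0,0,0,0,0.028,0.002,0,0,0,0,0.028,0.002,0,0,0,0,0.028,0.002,0,0,0,0,0.028,0.002,0,0,0,0,0.02,0.002,0,0,0,0,0.01,0.001,0,0,0,0,0.003,0,0,0,0,0,0,0,0,0,0,0,0,0,0,0,0,0]}}

```text
t: 16.7
eef_pos: [0.5514, 0.2938, 0.1456]
ee_rot: [-3.14, -0.01, 3.09]
force: [-0.8, 0.0, -1.7]
width: 0.0373
```

```bash
python3 -c "
from h import *
go(.555,.299,.056,3.092)"
```

```text
t 16.70 pos [0.5514 0.2938 0.1456] rpy [-3.14 -0.01  3.09] F [-0.8  0.  -1.7] w 0.0373 q [ 0.8   0.35 -0.21 -0.01 -1.01 -0.84]
d [ 0.0036  0.0052 -0.0896] rv [ 0.001 -0.01   0.002]
```

Call:
{"op": "apply_moves", "data": {"increments": [0.0025,0.0035,-0.015,0,-0.005,0,0.0025,0.0035,-0.022,0,-0.005,0,0,0,-0.022,0,0,0,0,0,-0.015,0,0,0,0,0,-0.007,0,0,0,0,0,0,0,0,0]}}

```text
t: 17.2
eef_pos: [0.5502, 0.3018, 0.0649]
ee_rot: [3.139, 0.002, 3.094]
force: [-0.5, -0.0, -2.1]
width: 0.0371
```

```bash
python3 -c "
from h import *
go(.555,.299,.054,3.092)"
```

```text
t 17.20 pos [0.5502 0.3018 0.0649] rpy [3.139e+00 2.000e-03 3.094e+00] F [-0.5 -0.  -2.1] w 0.0371 q [ 0.81  0.44 -0.3  -0.   -0.83 -0.86]
d [ 0.0048 -0.0028 -0.0109] rv [-0.003  0.002 -0.002]
```

Call:
{"op": "apply_moves", "data": {"increments": [0.0045,-0.0025,-0.005,0,0,0,0,0,-0.003,0,0,0,0,0,-0.0015,0,0,0,0,0,-0.001,0,0,0]}}

```text
t: 17.53
eef_pos: [0.555, 0.3004, 0.0574]
ee_rot: [3.136, 0.005, 3.096]
force: [-4.3, -0.8, 6.6]
width: 0.0373
```

```bash
python3 -c "
from h import *
go(.555,.299,.054,3.092)"
```

```text
t 17.53 pos [0.555  0.3004 0.0574] rpy [3.136 0.005 3.096] F [-4.3 -0.8  6.6] w 0.0373 q [ 0.81  0.45 -0.31  0.   -0.81 -0.85]
d [ 0.     -0.0014 -0.0034] rv [-0.005  0.005 -0.004]
```

Call:
{"op": "apply_moves", "data": {"increments": [0,0,0,0,0,0,0,0,0,0,0,0,0,0,0,0,0,0,0,0,0,0,0,0,0,0,0.01,0,0,0,0,0,0.03,0,0,0,0,0,0.03,0,0,0,0,0,0.03,0,0,0,0,0,0.03,0,0,0,0,0,0,0,0,0,0,0,0,0,0,0], "hand": 0}}

```text
t: 18.45
eef_pos: [0.5564, 0.3002, 0.2]
ee_rot: [3.134, 0.01, 3.096]
force: [-0.4, -0.0, -0.4]
width: 0.0877
```

```bash
python3 -c "
from h import *
go(.4232,.2154,.15,3.092)"
```

```text
t 18.45 pos [0.5564 0.3002 0.2   ] rpy [3.134 0.01  3.096] F [-0.4 -0.  -0.4] w 0.0877 q [ 0.8   0.31 -0.15  0.   -1.1  -0.85]
d [-0.1332 -0.0848 -0.05  ] rv [-0.008  0.01  -0.004]
```

Call:
{"op": "apply_moves", "data": {"increments": [-0.018,-0.01,0,-0.004,0.005,-0.002,-0.024,-0.015,0,-0.004,0.005,-0.002,-0.024,-0.016,0,0,0,0,-0.024,-0.016,0,0,0,0,-0.02,-0.013,0,0,0,0,-0.012,-0.008,-0.01,0,0,0,-0.006,-0.004,-0.01,0,0,0,0,0,0,0,0,0,0,0,0,0,0,0]}}

```text
t: 19.2
eef_pos: [0.4234, 0.2136, 0.1808]
ee_rot: [3.14, 0.003, 3.092]
force: [0.8, 0.2, 1.2]
width: 0.0875
```

```bash
python3 -c "
from h import *
im,T=wlook([('open_cup',.052)])
hsv=cv2.cvtColor(im,cv2.COLOR_RGB2HSV)
go(.4232,.2154,.035,3.092)
im=optics.grab_frame('top')[120:300,90:430,::-1]; cv2.imwrite('pics/top6.png',cv2.resize(im,None,fx=2.3,fy=2.3,interpolation=3))"
```

```text
open_cup 0.68 [251. 169. 317. 233.] centre at z 0.052 [0.4234 0.2144 0.052 ]
  landmark [(array([0.4223, 0.2135, 0.    ]), 0.65)]
t 19.35 pos [0.4241 0.2143 0.1809] rpy [3.140e+00 3.000e-03 3.092e+00] F [-0.  -0.2 -0.6] w 0.0877 q [ 0.88  0.07 -0.5   0.   -0.99 -0.94]
d [-0.0009  0.0011 -0.1459] rv [-0.002  0.003  0.   ]
```

View pics/top6.png

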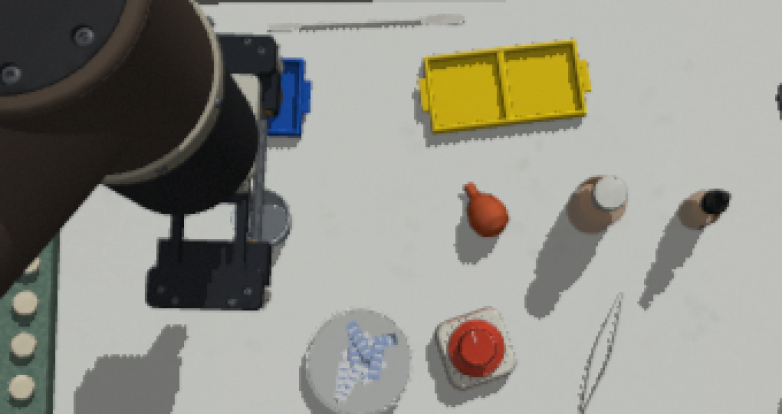

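Call:
{"op": "apply_moves", "data": {"increments": [-0.002,0,-0.015,0,0.003,0,0,0,-0.025,0,0,0,0,0,-0.02,0,0,0,0,0,-0.01,0,0,0,0,0,0,0,0,0]}}

```text
t: 19.82
eef_pos: [0.4263, 0.2177, 0.1105]
ee_rot: [3.136, 0.005, 3.092]
force: [0.9, 0.5, 0.5]
width: 0.0878
```

```bash
python3 -c "
from h import *
go(.422,.2145,.037,3.092)"
```

```text
t 19.82 pos [0.4263 0.2177 0.1105] rpy [3.136 0.005 3.092] F [0.9 0.5 0.5] w 0.0878 q [ 0.88  0.16 -0.59  0.   -0.82 -0.94]
d [-0.0043 -0.0032 -0.0735] rv [-0.005  0.005  0.   ]
```

Call:
{"op": "apply_moves", "data": {"increments": [-0.006,-0.004,-0.003,-0.004,0.004,0,-0.001,-0.001,-0.018,0,0,0,-0.001,-0.001,-0.018,0,0,0,-0.001,-0.001,-0.016,0,0,0,-0.001,-0.001,-0.01,0,0,0,0,0,-0.002,0,0,0]}}

```text
t: 20.32
eef_pos: [0.4187, 0.2121, 0.045]
ee_rot: [3.137, 0.005, 3.092]
force: [-0.3, -0.3, -0.7]
width: 0.0874
```

```bash
python3 -c "
from h import *
go(.423,.2145,.037,3.092)"
```

```text
t 20.32 pos [0.4187 0.2121 0.045 ] rpy [3.137 0.005 3.092] F [-0.3 -0.3 -0.7] w 0.0874 q [ 0.89  0.25 -0.68  0.   -0.64 -0.94]
d [ 0.0043  0.0024 -0.008 ] rv [-0.004  0.005  0.   ]
```

Call:
{"op": "apply_moves", "data": {"increments": [0.003,0.002,-0.005,-0.003,0.004,0,0,0,-0.003,0,0,0,0,0,0,0,0,0]}}

```text
t: 20.57
eef_pos: [0.4229, 0.2153, 0.038]
ee_rot: [3.14, 0.002, 3.092]
force: [0.1, 0.8, -0.3]
width: 0.0874
```

Call:
{"op": "apply_moves", "data": {"increments": [0,0,0,0,0,0,0,0,0,0,0,0,0,0,0,0,0,0,0,0,0,0,0,0,0,0,0,0,0,0,0,0,0,0,0,0,0,0,0,0,0,0,0,0,0,0,0,0], "hand": 1, "force": 6}}

```text
t: 21.23
eef_pos: [0.4243, 0.2168, 0.0405]
ee_rot: [3.136, 0.005, 3.093]
force: [-0.8, 0.2, -1.2]
width: 0.053
```

Call:
{"op": "apply_moves", "data": {"increments": [0,0,0.015,0,0,0,0,0,0.025,0,0,0,0,0,0.03,0,0,0,0,0,0.02,0,0,0,0,0,0,0,0,0]}}

```text
t: 21.65
eef_pos: [0.4225, 0.2146, 0.1323]
ee_rot: [-3.142, 0.001, 3.092]
force: [1.1, 1.3, -0.2]
width: 0.0529
```

```bash
python3 -c "
from h import *
go(.5537,.021,.12,3.092)"
```

```text
t 21.65 pos [0.4225 0.2146 0.1323] rpy [-3.142e+00  1.000e-03  3.092e+00] F [ 1.1  1.3 -0.2] w 0.0529 q [ 0.89  0.13 -0.57  0.   -0.88 -0.94]
d [ 0.1312 -0.1936 -0.0123] rv [ 0.     0.001 -0.   ]
```

Call:
{"op": "apply_moves", "data": {"increments": [0,-0.018,0.004,0,0,0,0.005,-0.024,0.004,0,0,0,0.013,-0.026,0,0,0,0,0.02,-0.026,0,0,0,0,0.022,-0.026,0,0,0,0,0.022,-0.026,0,0,0,0,0.022,-0.022,0,0,0,0,0.015,-0.013,0,0,0,0,0.007,-0.006,0,0,0,0,0.003,0,0,0,0,0,0,0,0,0,0,0]}}

```text
t: 22.57
eef_pos: [0.5548, 0.0193, 0.139]
ee_rot: [3.137, 0.002, 3.095]
force: [-0.2, 0.3, -0.9]
width: 0.0529
```

```bash
python3 -c "
from h import *
go(.5537,.021,.047,3.092)"
```

```text
t 22.57 pos [0.5548 0.0193 0.139 ] rpy [3.137e+00 2.000e-03 3.095e+00] F [-0.2  0.3 -0.9] w 0.0529 q [ 0.39  0.25 -0.39 -0.   -0.93 -0.43]
d [-0.0011  0.0017 -0.092 ] rv [-0.004  0.002 -0.003]
```

Call:
{"op": "apply_moves", "data": {"increments": [0,0.001,-0.015,-0.003,0.002,-0.002,0,0,-0.025,0,0,0,0,0,-0.02,0,0,0,0,0,-0.012,0,0,0,0,0,-0.005,0,0,0,0,0,0,0,0,0]}}

```text
t: 23.07
eef_pos: [0.5512, 0.0253, 0.0599]
ee_rot: [3.139, 0.001, 3.097]
force: [-0.2, 0.9, -0.1]
width: 0.053
```

```bash
python3 -c "
from h import *
go(.5537,.021,.045,3.092)
im=optics.grab_frame('side')[160:300,230:400,::-1]; cv2.imwrite('pics/side7.png',cv2.resize(im,None,fx=3,fy=3,interpolation=3))"
```

```text
t 23.07 pos [0.5512 0.0253 0.0599] rpy [3.139e+00 1.000e-03 3.097e+00] F [-0.2  0.9 -0.1] w 0.0530 q [ 0.4   0.34 -0.48 -0.   -0.75 -0.44]
d [ 0.0025 -0.0043 -0.0149] rv [-0.003  0.001 -0.005]
```

View pics/side7.png

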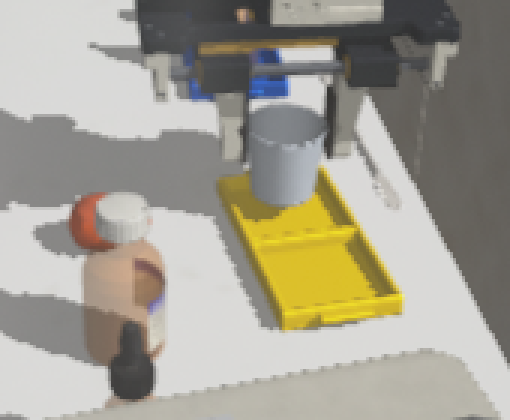

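The grey cup hangs upright over the yellow tray's far compartment (cup at 285,160). I'll correct the offset, lower it and release.

Call:
{"op": "apply_moves", "data": {"increments": [0.002,-0.003,-0.004,-0.003,0,-0.003,0.0005,-0.001,-0.005,0,0,0,0,0,-0.003,0,0,0,0,0,-0.0015,0,0,0,0,0,-0.001,0,0,0]}}

```text
t: 23.53
eef_pos: [0.556, 0.0228, 0.0483]
ee_rot: [3.14, 0.007, 3.096]
force: [0.5, -0.0, -1.1]
width: 0.0528
```

```bash
python3 -c "
from h import *
go(.5537,.021,.045,3.092)"
```

```text
t 23.53 pos [0.556  0.0228 0.0483] rpy [3.14  0.007 3.096] F [ 0.5 -0.  -1.1] w 0.0528 q [ 0.39  0.36 -0.49  0.   -0.72 -0.44]
d [-0.0023 -0.0018 -0.0033] rv [-0.001  0.007 -0.004]
```

Call:
{"op": "apply_moves", "data": {"increments": [-0.0015,-0.0015,-0.002,0,0.006,-0.003,0,0,-0.0015,0,0,0,0,0,-0.0015,0,0,0]}}

```text
t: 23.78
eef_pos: [0.5547, 0.021, 0.0437]
ee_rot: [3.14, 0.002, 3.093]
force: [-2.1, -0.0, 8.8]
width: 0.0528
```

Call:
{"op": "apply_moves", "data": {"increments": [0,0,0,0,0,0,0,0,0,0,0,0,0,0,0,0,0,0,0,0,0,0,0,0,0,0,0.01,0,0,0,0,0,0.03,0,0,0,0,0,0.03,0,0,0,0,0,0.03,0,0,0,0,0,0.03,0,0,0,0,0,0,0,0,0,0,0,0,0,0,0], "hand": 0}}

```text
t: 24.7
eef_pos: [0.5527, 0.0198, 0.1827]
ee_rot: [3.142, 0.0, 3.092]
force: [-0.1, -0.7, -1.7]
width: 0.0875
```

```bash
python3 -c "
from h import *
go(.4309,-.0969,.17,3.092)"
```

```text
t 24.70 pos [0.5527 0.0198 0.1827] rpy [3.142 0.    3.092] F [-0.1 -0.7 -1.7] w 0.0875 q [ 0.39  0.2  -0.34 -0.   -1.03 -0.44]
d [-0.1218 -0.1167 -0.0127] rv [-0.  0. -0.]
```

Call:
{"op": "apply_moves", "data": {"increments": [-0.015,-0.015,0,0,0,0,-0.022,-0.021,0,0,0,0,-0.022,-0.022,0,0,0,0,-0.022,-0.022,0,0,0,0,-0.018,-0.016,0,0,0,0,-0.01,-0.009,0,0,0,0,-0.004,-0.004,0,0,0,0,0,0,0,0,0,0,0,0,0,0,0,0]}}

```text
t: 25.45
eef_pos: [0.4352, -0.0921, 0.1839]
ee_rot: [3.141, 0.003, 3.094]
force: [0.7, 0.7, -0.4]
width: 0.0875
```

```bash
python3 -c "
from h import *
im,T=wlook([('brown_bottle',.06)],'pics/w8.png')
print(wproj(np.array([.431,-.097,.101]),T))
go(.4309,-.0969,.06,3.092)
im=optics.grab_frame('top')[120:300,90:430,::-1]; cv2.imwrite('pics/top8.png',cv2.resize(im,None,fx=2.3,fy=2.3,interpolation=3))"
```

```text
brown_bottle 0.77 [264. 157. 322. 232.] centre at z 0.06 [ 0.4281 -0.0975  0.06  ]
  landmark [(array([ 0.4286, -0.0988,  0.    ]), 0.81)]
[289.67576427 210.16513171]
t 25.60 pos [ 0.4356 -0.0917  0.1836] rpy [3.141e+00 3.000e-03 3.095e+00] F [ 0.1  0.1 -0.2] w 0.0879 q [ 0.24  0.02 -0.55  0.   -1.   -0.28]
d [-0.0047 -0.0052 -0.1236] rv [-0.001  0.003 -0.003]
```

View pics/top8.png

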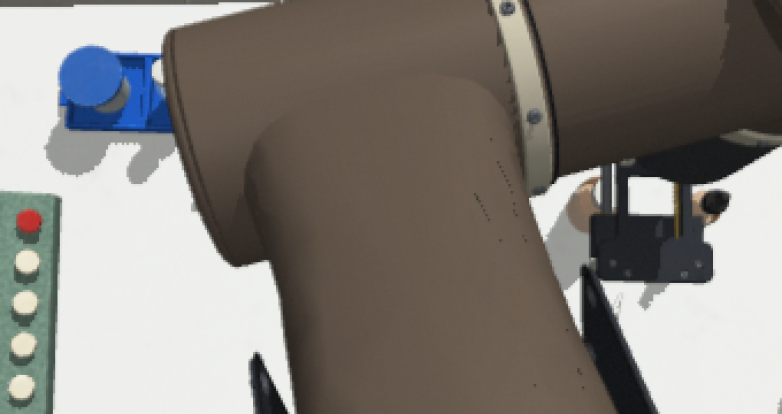

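View pics/w8.png

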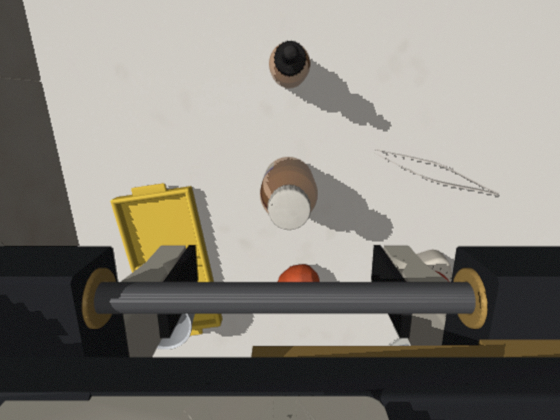

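The brown bottle's cap is at (289,208), 2 px from the prediction, so I'm using (0.430, −0.098).

Call:
{"op": "apply_moves", "data": {"increments": [-0.004,-0.005,-0.005,-0.001,0.003,-0.003,-0.002,-0.001,-0.022,0,0,0,-0.001,0,-0.025,0,0,0,-0.001,0,-0.025,0,0,0,0,0,-0.018,0,0,0,0,0,-0.01,0,0,0,0,0,-0.004,0,0,0,0,0,0,0,0,0]}}

```text
t: 26.32
eef_pos: [0.4284, -0.0972, 0.0683]
ee_rot: [-3.14, -0.001, 3.096]
force: [0.4, -0.6, 0.3]
width: 0.0877
```

```bash
python3 -c "
from h import *
go(.4305,-.098,.062,3.092)"
```

```text
t 26.32 pos [ 0.4284 -0.0972  0.0683] rpy [-3.140e+00 -1.000e-03  3.096e+00] F [ 0.4 -0.6  0.3] w 0.0877 q [ 0.23  0.17 -0.71  0.   -0.69 -0.28]
d [ 0.0021 -0.0008 -0.0063] rv [ 0.001 -0.001 -0.004]
```

Call:
{"op": "apply_moves", "data": {"increments": [0.001,-0.0005,-0.005,0,0,-0.003,0,0,-0.002,0,0,0]}}

```text
t: 26.48
eef_pos: [0.4303, -0.0975, 0.0614]
ee_rot: [-3.14, -0.001, 3.093]
force: [0.4, -0.4, -0.1]
width: 0.0876
```

Call:
{"op": "apply_moves", "data": {"increments": [0,0,0,0,0,0,0,0,0,0,0,0,0,0,0,0,0,0,0,0,0,0,0,0,0,0,0,0,0,0,0,0,0,0,0,0,0,0,0,0,0,0,0,0,0,0,0,0], "hand": 1, "force": 25}}

```text
t: 27.15
eef_pos: [0.4323, -0.0972, 0.0637]
ee_rot: [-3.141, 0.005, 3.093]
force: [-0.7, 0.7, -1.8]
width: 0.0473
```

Call:
{"op": "apply_moves", "data": {"increments": [0,0,0.015,0,0,0,0,0,0.025,0,0,0,0,0,0.03,0,0,0,0,0,0,0,0,0]}}

```text
t: 27.48
eef_pos: [0.4299, -0.0977, 0.1344]
ee_rot: [-3.14, -0.002, 3.093]
force: [1.3, -0.7, -0.6]
width: 0.0478
```

```bash
python3 -c "
from h import *
go(.5615,-.0546,.12,3.092)"
```

```text
t 27.48 pos [ 0.4299 -0.0977  0.1344] rpy [-3.140e+00 -2.000e-03  3.093e+00] F [ 1.3 -0.7 -0.6] w 0.0478 q [ 0.23  0.07 -0.63  0.   -0.88 -0.28]
d [ 0.1316  0.0431 -0.0144] rv [ 0.002 -0.002 -0.001]
```

Call:
{"op": "apply_moves", "data": {"increments": [0.015,0.003,0.002,0,0,0,0.022,0.006,0,0,0,0,0.024,0.008,0,0,0,0,0.024,0.008,0,0,0,0,0.022,0.008,0,0,0,0,0.013,0.006,0,0,0,0,0.007,0.003,0,0,0,0,0.002,0,0,0,0,0,0,0,0,0,0,0]}}

```text
t: 28.23
eef_pos: [0.5616, -0.054, 0.1368]
ee_rot: [3.141, -0.001, 3.092]
force: [-0.5, 0.8, -0.6]
width: 0.0473
```

```bash
python3 -c "
from h import *
go(.5615,-.0546,.069,3.092)"
```

```text
t 28.23 pos [ 0.5616 -0.054   0.1368] rpy [ 3.141e+00 -1.000e-03  3.092e+00] F [-0.5  0.8 -0.6] w 0.0473 q [ 0.25  0.27 -0.37 -0.   -0.94 -0.3 ]
d [-0.0001 -0.0006 -0.0678] rv [-0.    -0.001  0.   ]
```

Call:
{"op": "apply_moves", "data": {"increments": [0,0,-0.015,0,0,0,0,0,-0.022,0,0,0,0,0,-0.015,0,0,0,0,0,-0.007,0,0,0,0,0,0,0,0,0]}}

```text
t: 28.65
eef_pos: [0.5577, -0.0556, 0.0768]
ee_rot: [3.141, -0.0, 3.09]
force: [-1.1, -0.7, -1.4]
width: 0.0476
```

```bash
python3 -c "
from h import *
go(.5615,-.0546,.067,3.092)"
```

```text
t 28.65 pos [ 0.5577 -0.0556  0.0768] rpy [ 3.141 -0.     3.09 ] F [-1.1 -0.7 -1.4] w 0.0476 q [ 0.25  0.33 -0.44 -0.   -0.8  -0.3 ]
d [ 0.0038  0.001  -0.0098] rv [-0.001 -0.     0.002]
```

Call:
{"op": "apply_moves", "data": {"increments": [0.0035,0.001,-0.004,0,0,0,0,0,-0.0025,0,0,0,0,0,-0.002,0,0,0,0,0,-0.0015,0,0,0]}}

```text
t: 28.98
eef_pos: [0.5623, -0.0548, 0.0686]
ee_rot: [3.14, 0.003, 3.09]
force: [-0.9, -0.0, -0.5]
width: 0.0474
```

```bash
python3 -c "
from h import *
go(.5615,-.0546,.067,3.092)"
```

```text
t 28.98 pos [ 0.5623 -0.0548  0.0686] rpy [3.14e+00 3.00e-03 3.09e+00] F [-0.9 -0.  -0.5] w 0.0474 q [ 0.25  0.35 -0.44 -0.   -0.78 -0.3 ]
d [-0.0008  0.0002 -0.0016] rv [-0.001  0.003  0.002]
```

Call:
{"op": "apply_moves", "data": {"increments": [-0.0005,0,-0.0015,0,0.003,0,0,0,-0.001,0,0,0]}}

```text
t: 29.15
eef_pos: [0.5621, -0.0548, 0.0675]
ee_rot: [3.141, 0.001, 3.091]
force: [-7.0, 1.3, 14.9]
width: 0.0475
```

Floor contact is made. I'll release, go up and back away so the cameras can see.

Call:
{"op": "apply_moves", "data": {"increments": [0,0,0,0,0,0,0,0,0,0,0,0,0,0,0,0,0,0,0,0,0,0,0,0,0,0,0.01,0,0,0,0,0,0.03,0,0,0,0,0,0.03,0,0,0,0,0,0.03,0,0,0,0,0,0.03,0,0,0,0,0,0.03,0,0,0,0,0,0,0,0,0], "hand": 0}}

```text
t: 30.07
eef_pos: [0.561, -0.0557, 0.2392]
ee_rot: [-3.141, 0.001, 3.092]
force: [0.8, -0.4, 0.5]
width: 0.0874
```

Call:
{"op": "apply_moves", "data": {"increments": [-0.01,-0.03,0,0,0,0,-0.01,-0.03,0,0,0,0,-0.01,-0.03,0,0,0,0,-0.01,-0.03,0,0,0,0,-0.01,-0.03,0,0,0,0,-0.01,-0.03,0,0,0,0,-0.01,-0.03,0,0,0,0,-0.01,-0.03,0,0,0,0,-0.01,-0.02,0,0,0,0,-0.01,-0.01,0,0,0,0,0,0,0,0,0,0,0,0,0,0,0,0]}}

```text
t: 31.07
eef_pos: [0.4592, -0.3375, 0.2537]
ee_rot: [-3.138, 0.024, 3.096]
force: [0.1, -1.2, 0.2]
width: 0.0876
```

```bash
python3 -c "
from h import *
st()
a=optics.grab_frame('top')[120:300,90:430,::-1]; b=optics.grab_frame('side')[110:330,180:400,::-1]
o=np.zeros((600,800,3),np.uint8); a=cv2.resize(a,(500,265),interpolation=3); o[:265,:500]=a; b=cv2.resize(b,(330,330),interpolation=3); o[268:598,:330]=b; 
z=cv2.resize(optics.grab_frame('top')[130:185,110:360,::-1],(460,101*1),interpolation=3); o[300:401,335:795]=z
cv2.imwrite('pics/end.png',o)
for c in ('top','side'):
  for n in 'lidded_cup red_dropper_bottle clear_bottle open_cup brown_bottle black_dropper_bottle rubber_bulb'.split():
    print(c,n,[(ray(c,d['point'],0 if n[:3] in('bla','rub') else .004)[:2].round(3),round(d['conf'],2)) for d in finder.landmark_of(c,n)[:2]])
"
```

```text
t 31.07 pos [ 0.4592 -0.3375  0.2537] rpy [-3.138  0.024  3.096] F [ 0.1 -1.2  0.2] w 0.0876 q [-0.29  0.16 -0.22 -0.   -1.17  0.25]
top lidded_cup [(array([0.559, 0.381]), 0.72), (array([0.549, 0.225]), 0.26)]
top red_dropper_bottle [(array([0.55 , 0.222]), 0.83)]
top clear_bottle []
top open_cup [(array([0.559, 0.026]), 0.95)]
top brown_bottle [(array([ 0.565, -0.057]), 0.56)]
top black_dropper_bottle [(array([ 0.426, -0.199]), 0.52)]
top rubber_bulb []
side lidded_cup []
side red_dropper_bottle [(array([0.547, 0.221]), 0.47)]
side clear_bottle []
side open_cup [(array([0.553, 0.031]), 0.9)]
side brown_bottle [(array([ 0.559, -0.068]), 0.72), (array([ 0.555, -0.028]), 0.16)]
side black_dropper_bottle []
side rubber_bulb [(array([0.432, 0.012]), 0.43)]
```

View pics/end.png

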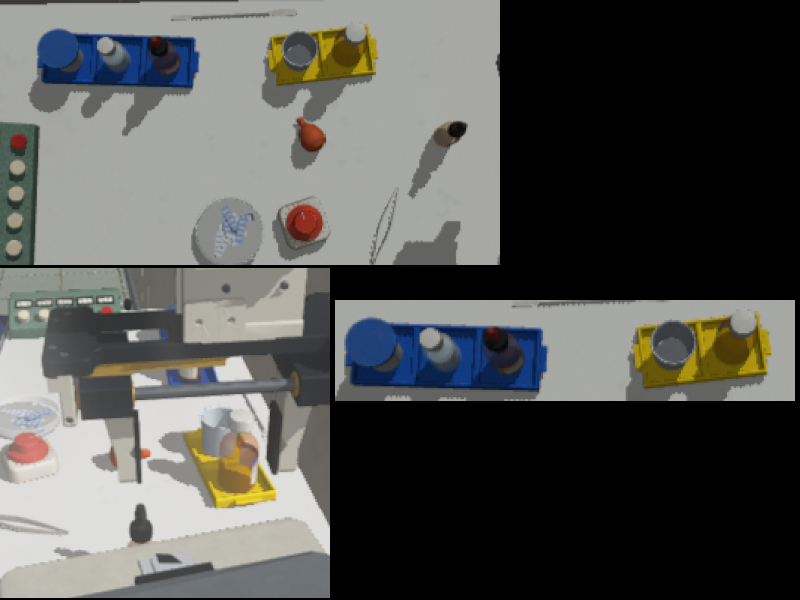

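All five items stand upright in separate compartments of the right trays, and the bulb and black dropper bottle are where they were. The robot is clear of everything, so I'm handing in.

```bash
python3 -c "
from station import arm
print(arm.job_done())"
```

```text
the job is handed in; nothing more can be done
None
```

Both kits are made up, and I handed the job in at about t = 31 s of the 120 s.

- **Blue tray:** the lidded cup, the clear bottle and the red dropper bottle each stand upright in their own compartment.
- **Yellow tray:** the open grey cup and the brown bottle with the white cap each stand upright in their own compartment.
- **Left alone:** the black dropper bottle and the orange bulb look untouched. I avoided everything else on the bench.

**Last checks:**
- The final top view showed all five items upright and inside their compartments. The finder put four of them within about 7 mm of the compartment centres.
- The finder missed the clear bottle in both final pictures, so I confirmed that one by eye in the top view only.
- In the side view the gripper hid most of the blue tray. The side finder was also up to about 14 mm off from the top one for the yellow-tray items, but both items showed inside the tray.
- The clear bottle touched down about 2 mm higher than I expected from where it was gripped. It still stands upright in the middle compartment.
- Each touchdown read about 5 to 15 N at the wrist.

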